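# Tip a calibration tray in under the gauge hood and slide it home

## Robot

A 6-joint arm with a two-finger parallel gripper is mounted at the origin on the work surface. World frame = base frame: x ahead of the robot, y to its left, z up, the work surface at z = 0. Lengths are in m, angles in degrees, forces in N, time in s.
With the tool pointing down it reaches from about 0.375 to 0.9 m from the base axis. Payload 3.1 kg.
Tool frame: the origin (TCP) lies at the very end of the fingers, on their centre line; the grasp point (between the pads) lies bot.grip_point_offset behind it (bot.grip_point_offset is the distance from the TCP to the grasp point, in m); z points along the fingers, y is the line along which they close (so a half turn about z gives the same grasp; the last joint's range is limited). The gripper opens to 87 mm and grips with 3 to 60 N. Pads are 19 mm wide; open, the fingers measure 117 mm over their backs; the gripper's body (75 mm by 190 mm) begins 51 mm behind the grasp point.
Start: joints at [-10.227, 30.224, 82.088, -0, 67.689, -10.227], TCP at [0.625, 0, 0.223] pointing down, gripper open.
Joint ranges: [-176.69, 176.69], [-43.24, 126.21], [12.49, 139.97], [-82, 262], [0, 151.66], [-163.58, 163.58]. Speed limits (degrees/s): [159.86, 159.86, 180, 180, 180, 180].

## Interface

Orientations are given as a 3x3 rotation matrix whose columns are the frame's x, y, z axes.
In Python, from rig import bot, viewer, ticket gives the robot as it stands.
- The arm moves only by the tool servo_tool, never from a script. Its argument "targets" is a list of rows, each an object with "offset": the shift along the tool's x, y, z in m, a list of three; "dr": the turn, a rotation vector about the tool's x, y, z in degrees, a list of three. In form: [{"offset": [x, y, z], "dr": [ax, ay, az]}, ...]. A call has 1 to 20 rows; each row is the pose to reach, as a shift and turn from the pose commanded when the call began, along the tool's axes at that moment; what a row does not reach only later rows make up. A row lasts 1/12 s, in which the tool goes at most 41.7 mm and 7.16 degrees, less where a joint would pass 70% of its speed; a pose out of reach is approached as far as the arm can. A call with a gripper value outside its range is refused whole. "gripper" is the gripper command: -1 is fully open, 1 is shut, values between are in proportion, set as the call begins (left out, the last holds). The fingers move at their own pace and stop on an object; the grip force is fixed at half the most. Time passes only in rows, so rows that repeat a pose let the fingers close. It gives the time, the measured TCP pose, the force, the opening and the grip force at its end, in the units of the state.
- bot.read_state(): the state, without advancing time (a new reading comes with each control period).
- viewer.capture(name): name is "scene" or "side" or "wrist"; returns a dict with "color" (400x640x3 uint8, red, green, blue), "camera_matrix" (3x3 intrinsics, pixels), "R" (3x3) and "t" (3): a world point X has camera coordinates R X + t. Camera axes: x right, y down, z forward; pixel columns grow to the right and rows downward; lengths in m; the calibration is good to about 2 mm. A picture is of the moment at which its call begins. There is no depth.
- ticket.hand_in(): hands the job in; it is judged then, once.
The state is a dict: "time_s": time; "joint_positions": joint angles; "qvel": joint speeds; "tau": joint torques, N m; "position": TCP position; "tcp_rot": TCP orientation; "force": force on the tool from outside, world axes, zero at the start; "moment": the same for the moment, N m; "opening": opening from 0.0 (shut) to 1.0 (fully open); "grasp_force": force on a finger pad.
Only numpy, scipy, OpenCV 4.12 (cv2) and the standard library are available. Lean on these libraries where they do the work, as an engineer would, in place of code of your own. Each camera call takes 0.05 s, during which the arm holds its last target. There are 200 camera calls.

## Task

Load the calibration tray into the wafer gauge: tip its nose down to get it through the opening and in under the smoked hood, then lower it, without dropping it, to lie flat on the bed. Slide it in squarely until its nose rests against the adjustable stop under the hood, stopping gently so that the stop keeps its setting, and let go. Leave the other things on the bench alone.

Things in the scene. Friction and masses are not known exactly. Their poses are not given: they have to be found in the camera images.
- tray: Calibration tray, loose, 0.32 to 0.5 kg: a flat bare-metal plate 130 long (x) x 96 wide (y) x 12 mm thick, flat on the bench at the start, with a black upright finger grip on top near the tail. Origin: centre of its underside; +x points to the nose, the end with a dark disc 60 mm across set flush in the top; +z up.
- tray_nose (a point): Middle of the lower edge of the tray's nose: tray x = +65 mm, y = 0, z = 0. Axes as the tray's.
- tray_grip (a point): Centre of the top face of the tray's finger grip, a rigid upright rib 38 long (x = -45 to -7 mm in the tray) x 14 wide (y) x 40 mm tall, from the plate's top at 12 mm to 52 mm above its underside, on the centre line y = 0. Axes as the tray's.
- gauge: Wafer gauge, fixed: white housing on a black plinth (240 x 170 x 10 mm), open above at the front, a fixed smoked hood over its rear. Origin on the bench under the centre of the opening; +x from the open front to the hooded rear (the way in for the nose), +z up. Bed 16 mm above the bench; side walls: inside faces y = +-59 mm, 8 mm thick, top at 65 mm; rear wall's inside face x = +146 mm.
- opening (a point): Centre of the opening, 65 mm above the bench, straight above the gauge's origin. Axes as the gauge's. The opening is 100 mm long (x) by 118 mm wide (y): shorter than the tray, while the space under it and the hood is long enough for the tray lying flat. The finger grip is too tall to go under the hood and stays in the opening.
- hood_edge (a point): Middle of the lower front edge of the rigid hood: gauge x = +50 mm, y = 0, 60 mm above the bench (44 mm above the bed). The hood is a flat plate 5 mm thick (top at 65 mm) from here back to the rear wall, filling the width between the side walls. Axes as the gauge's.
- front_wall (a point): Middle of the inner top edge of the front wall: gauge x = -50 mm, y = 0, 70 mm above the bench (54 mm above the bed). The wall is 8 mm thick, from x = -58 to -50 mm. Axes as the gauge's.
- stop_face (a point): Foot, on the bed, of the middle of the front face of the adjustable stop: a steel bar 100 wide (y) and 18 mm tall, seen through the hood, square to the gauge's x axis. It lies at gauge x = +100 to +112 mm, set anew each time, y = 0, z = 16 mm. Axes as the gauge's. It is clamped by friction: it slides back only if pushed with more than about 40 N.
- shipper: Bystander: round white wafer shipper, 106 mm across, 26 mm tall; origin at the centre of its underside.
- bottle: Bystander: white bottle with a black cap, 60 mm across, 140 mm tall; origin at the centre of its underside.
- case: Bystander: small grey case 75 x 65 x 35 mm; origin at the centre of its underside.

How it is judged (in metres and radians):
At the end, for the whole second after the job is handed in: The tray lies at rest and released on the gauge's bed, flat within 0.04 rad and square to the gauge within 0.08 rad, the middle of its nose no more than 3 mm short of the stop's face; the stop still where it was set (within 3 mm) (x of tray_nose in the frame of stop_face between -0.003 and 0.003 m and z of tray_nose in the frame of stop_face between -0.004 and 0.004 m and angle between tray's own z axis and vertical below 0.04 rad and angle between the x axis of tray and the x axis of gauge, either way round below 0.08 rad and linear speed of tray below 0.01 m/s and angular speed of tray below 0.05 rad/s); the robot touches nothing.
It fails at once if the stop is shoved more than 3 mm off its setting (distance of stop_face from where it was at the start of the episode above 0.003 m).
It fails at once if the tray is dropped or flung in the gauge (faster than 0.6 m/s with its nose inside the housing) (linear speed of tray above 0.6 m/s and x of tray_nose in the frame of gauge between -0.05 and 0.15 m and y of tray_nose in the frame of gauge between -0.06 and 0.06 m and z of tray_nose in the frame of gauge below 0.065 m).
It fails at once if the shipper is moved more than 20 mm (distance of shipper from where it was at the start of the episode above 0.02 m).
It fails at once if the bottle is moved more than 20 mm (distance of bottle from where it was at the start of the episode above 0.02 m).
It fails at once if the case is moved more than 20 mm (distance of case from where it was at the start of the episode above 0.02 m).
It also fails if it takes over 48 s, if anything falls off the work surface, if the arm or the gripper's body presses on something with over 40 N, if the wrist force passes 120 N, or if a joint passes its speed limit or range.

## Working session

There is one attempt and no reset: what is moved stays moved. The work goes in short steps, Python scripts to look and compute and a tool call to move; the robot and the scene stay as the last step left them, time stands still between calls to the robot, and variables do not carry over. Pictures are saved under pics/ and viewed, at most 10 in all, crops included, and the job is handed in when it is done.

Besides the shell and the picture viewer there is one more tool, called after "Request:" in YAML: its name, and indented under it one key for each argument. servo_tool: Moves the arm, as the interface text tells. Its arguments: {"type":"object","properties":{"targets":{"type":"array"},"gripper":{"type":"number"}},"required":["targets"]}

```bash
mkdir -p pics; cat > h.py <<'E'
import numpy as np, cv2
from rig import bot, viewer, ticket
def snap(name, out):
    c=viewer.capture(name); cv2.imwrite(f'pics/{out}.png',c['color'][:,:,::-1]); np.savez(f'pics/{out}.npz',K=c['camera_matrix'],R=c['R'],t=c['t']); return c
def ray(out,uv,z):
    d=np.load(f'pics/{out}.npz'); R=d['R'];t=d['t'];o=-R.T@t
    v=R.T@np.linalg.inv(d['K'])@np.array([uv[0],uv[1],1.]); return o+v*(z-o[2])/v[2]
def proj(out,X):
    d=np.load(f'pics/{out}.npz'); p=d['K']@(d['R']@np.array(X)+d['t']); return p[:2]/p[2]
E
python3 - <<'E'
from h import *
for n in ['scene','side','wrist']: snap(n,n+'0')
a=[cv2.imread(f'pics/{n}0.png') for n in ['scene','side']]
for n in ['scene','side','wrist']:
    d=np.load(f'pics/{n}0.npz'); print(n,(-d['R'].T@d['t']).round(3), d['R'][2].round(2))
s=bot.read_state(); print(s, bot.grip_point_offset)
E
```

```text
scene [ 0.981 -0.464  0.96 ] [-0.33  0.44 -0.83]
side [0.544 0.973 0.656] [ 0.09 -0.86 -0.5 ]
wrist [0.624 0.067 0.385] [-0.   -0.24 -0.97]
{'time_s': 0.15, 'joint_positions': array([-1.02266853e+01,  3.02647231e+01,  8.21398698e+01, -4.23594935e-04,
        6.76881815e+01, -1.02263649e+01]), 'qvel': array([-0.04306662, -0.18089659, -0.23598123, -0.06948827,  0.06890675,
       -0.06340238]), 'tau': array([ 9.14956272e-04, -4.40429199e+01, -1.76841742e+01,  6.33679633e-02,
        5.52540855e-02, -1.06930895e-04]), 'position': array([6.24443512e-01, 1.34405232e-04, 2.21816030e-01]), 'tcp_rot': array([[ 3.00233233e-06,  9.99998728e-01, -1.59470720e-03],
       [ 9.99999961e-01, -2.55462154e-06,  2.80749924e-04],
       [ 2.80745493e-04, -1.59470798e-03, -9.99998689e-01]]), 'force': array([ 0.89133145,  0.59763625, -0.03043623]), 'moment': array([ 0.01873233, -0.01881851, -0.00523677]), 'grasp_force': 0.0, 'opening': 0.9986290039939482} 0.0187
```

View pics/scene0.png

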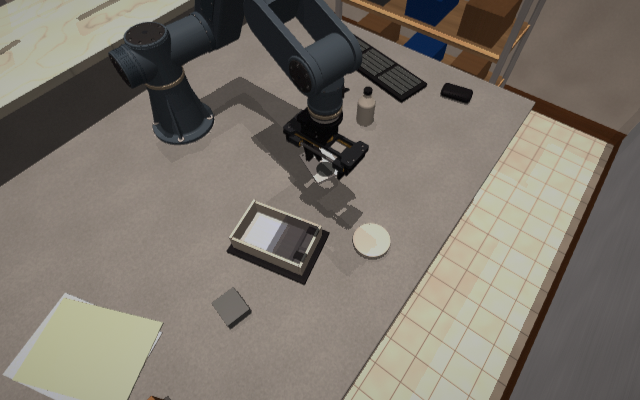

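View pics/side0.png

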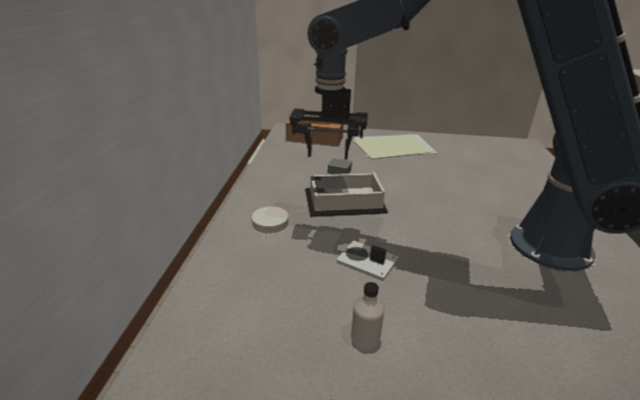

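The scene view shows the gauge near (280,240), with its hood to the right, the shipper at (371,240) and the case at (231,307). The side view shows the tray at (368,260), with its nose toward the upper left.

```bash
python3 - <<'E'
from h import *
a=cv2.imread('pics/scene0.png')[195:285,220:340]; b=cv2.imread('pics/side0.png')[165:285,300:400]
a=cv2.resize(a,None,fx=4.0,fy=4.0,interpolation=cv2.INTER_CUBIC); b=cv2.resize(b,None,fx=3.2,fy=5,interpolation=cv2.INTER_CUBIC)
c=np.zeros((600,800,3),np.uint8); c[:360,:480]=a; c[:600,480:]=b
cv2.imwrite('pics/crop1.png',c)
E
```

```text
(no output)
```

View pics/crop1.png

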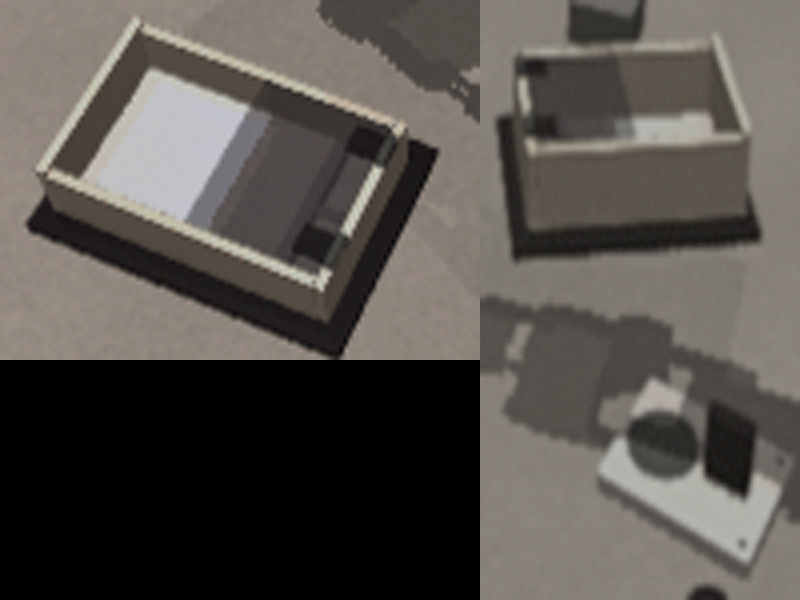

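View pics/wrist0.png

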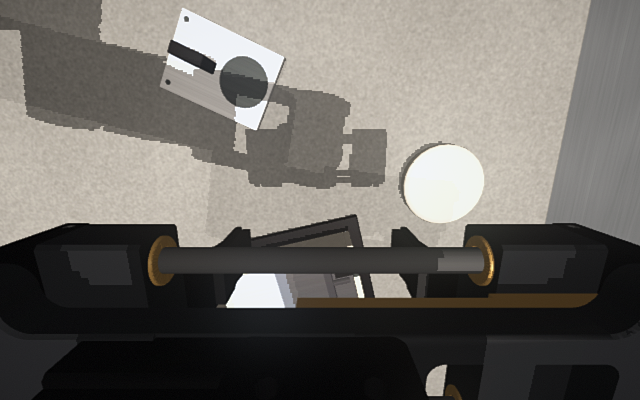

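Wrist view: tray corners are at (183,8), (285,58), (258,130) and (160,88), with the grip top from (168,45) to (216,68). In the scene crop, the gauge's outer top corners are at about (138,18), (40,172), (407,126) and (325,285).

```bash
cat >> h.py <<'E'
from scipy.optimize import least_squares
def fit(pts,x0):
    # pts: (view, local xyz, uv); planar pose x,y,yaw
    def f(p):
        c,s=np.cos(p[2]),np.sin(p[2])
        return np.concatenate([proj(v,[p[0]+c*q[0]-s*q[1],p[1]+s*q[0]+c*q[1],q[2]])-u for v,q,u in pts])
    r=least_squares(f,x0); print('xy',r.x[:2].round(4),'yaw',np.degrees(r.x[2]).round(2),'res',r.fun.round(1)); return r.x
E
python3 - <<'E'
from h import *
g=lambda x,y:(220+x/4-.5*0,195+y/4)
for q in [(138,18),(40,172),(407,126),(325,285)]: print(ray('scene0',g(*q),.065).round(3))
for q in [(183,8),(285,58),(258,130),(160,88)]: print(ray('wrist0',q,.012).round(3))
fit([('scene0',(-.058,.067,.07),g(138,18)),('scene0',(-.058,-.067,.07),g(40,172)),('scene0',(.154,.067,.065),g(407,126)),('scene0',(.154,-.067,.065),g(325,285))],[.6,-.1,0])
fit([('wrist0',(-.065,.048,.012),(183,8)),('wrist0',(.065,.048,.012),(285,58)),('wrist0',(.065,-.048,.012),(258,130)),('wrist0',(-.065,-.048,.012),(160,88))],[.6,.2,0])
for q in [(371,240),(231,307)]: print(ray('scene0',q,.02).round(3))
print(ray('side0',(369,348),0).round(3), ray('side0',(371,288),.14))
E
```

```text
[ 0.461 -0.113  0.065]
[ 0.494 -0.242  0.065]
[ 0.667 -0.067  0.065]
[ 0.696 -0.191  0.065]
[0.462 0.21  0.012]
[0.58  0.157 0.012]
[0.542 0.072 0.012]
[0.422 0.123 0.012]
xy [ 0.534  -0.1652] yaw 13.86 res [-0.6 -0.6 -0.9 -0.4  1.  -1.   0.4  1.6]
xy [0.5015 0.1403] yaw -24.02 res [-0.2 -0.1  0.4 -1.  -0.5  1.4  0.3 -0.1]
[0.787 0.001 0.02 ]
[ 0.61  -0.369  0.02 ]
[0.493 0.414 0.   ] [0.50119079 0.39617471 0.14      ]
```

Request:
servo_tool:
  targets:
    - {"offset": [0.02, -0.02, 0], "dr": [0, 0, 7]}
    - {"offset": [0.04, -0.04, 0], "dr": [0, 0, 14]}
    - {"offset": [0.148, -0.141, 0.05], "dr": [0, 0, 114]}
    - {"offset": [0.148, -0.141, 0.05], "dr": [0, 0, 114]}
    - {"offset": [0.148, -0.141, 0.05], "dr": [0, 0, 114]}
    - {"offset": [0.148, -0.141, 0.05], "dr": [0, 0, 114]}
    - {"offset": [0.148, -0.141, 0.05], "dr": [0, 0, 114]}
    - {"offset": [0.148, -0.141, 0.05], "dr": [0, 0, 114]}
    - {"offset": [0.148, -0.141, 0.05], "dr": [0, 0, 114]}
    - {"offset": [0.148, -0.141, 0.05], "dr": [0, 0, 114]}
    - {"offset": [0.148, -0.141, 0.05], "dr": [0, 0, 114]}
    - {"offset": [0.148, -0.141, 0.05], "dr": [0, 0, 114]}
    - {"offset": [0.148, -0.141, 0.05], "dr": [0, 0, 114]}
    - {"offset": [0.148, -0.141, 0.05], "dr": [0, 0, 114]}
    - {"offset": [0.148, -0.141, 0.05], "dr": [0, 0, 114]}
    - {"offset": [0.148, -0.141, 0.05], "dr": [0, 0, 114]}
    - {"offset": [0.148, -0.141, 0.05], "dr": [0, 0, 114]}
    - {"offset": [0.148, -0.141, 0.05], "dr": [0, 0, 114]}
    - {"offset": [0.148, -0.141, 0.05], "dr": [0, 0, 114]}
    - {"offset": [0.148, -0.141, 0.05], "dr": [0, 0, 114]}
  gripper: -0.38

```text
time_s: 1.82
position: [0.4839, 0.148, 0.1725]
tcp_rot: [[0.914, -0.405, -0.0], [-0.405, -0.914, -0.0], [-0.0, 0.0, -1.0]]
force: [0.3, -0.1, -0.2]
opening: 0.688
grasp_force: 0.0
```

```bash
python3 - <<'E'
from h import *
snap('wrist','w1'); snap('scene','s1')
a=cv2.imread('pics/w1.png'); b=cv2.imread('pics/s1.png')[190:290,215:345]
c=np.zeros((600,640,3),np.uint8); c[:400]=a; c=np.zeros((600,800,3),np.uint8)
c[:325,:520]=cv2.resize(a,(520,325)); c[200:600,280:800]=cv2.resize(b,(520,400),interpolation=cv2.INTER_CUBIC); c[:200,:]=0; c[:]=0
c[:300,:480]=cv2.resize(a,(480,300)); c[300:,:390]=cv2.resize(b,(390,300),interpolation=cv2.INTER_CUBIC)
cv2.imwrite('pics/v1.png',a)
s=bot.read_state(); print(s['time_s'],s['joint_positions'].round(1),s['position'],s['tcp_rot'].round(4),s['force'])
E
```

```text
1.9167 [  4.3  25.3 102.    0.   52.8 118.3] [0.48396359 0.14805318 0.17254398] [[ 0.914  -0.4058 -0.    ]
 [-0.4058 -0.914   0.    ]
 [-0.     -0.     -1.    ]] [ 0.40895417 -0.01673185  0.27014846]
```

View pics/v1.png

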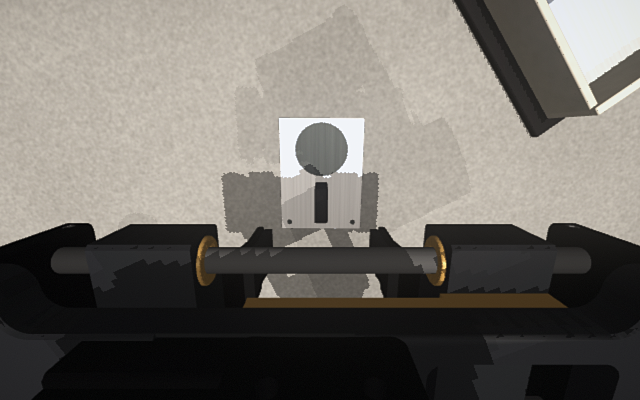

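The tray is square in the wrist view. Its nose edge runs from (279,118) to (364,118) and its tail from (280,229) to (363,229), with the grip centred at x≈321.

```bash
python3 - <<'E'
from h import *
p=fit([('w1',(-.065,.048,.012),(280,229)),('w1',(.065,.048,.012),(279,118)),('w1',(.065,-.048,.012),(364,118)),('w1',(-.065,-.048,.012),(363,229)),('w1',(-.026-.019,0.,.052),(320.5,222)),('w1',(-.007,0,.052),(321.5,183))],[.5,.14,-.42])
d=np.array([.48396,.14805])-p[:2];c,s=np.cos(p[2]),np.sin(p[2]); print('tcp in tray',np.array([[c,s],[-s,c]])@d)
E
```

```text
xy [0.5004 0.1405] yaw -24.11 res [ 2.  -1.4 -0.8 -1.4  0.6 -1.2 -2.6 -1.3  0.8  0.3 -0.1  4.4]
tcp in tray [-0.01811635  0.00020148]
```

Request:
servo_tool:
  targets:
    - {"offset": [0, 0, 0.035], "dr": [0, 0, 0]}
    - {"offset": [0, 0, 0.07], "dr": [0, 0, 0]}
    - {"offset": [0, 0, 0.1], "dr": [0, 0, 0]}
    - {"offset": [0, 0, 0.125], "dr": [0, 0, 0]}
    - {"offset": [0, 0, 0.14], "dr": [0, 0, 0]}
    - {"offset": [0, 0, 0.15], "dr": [0, 0, 0]}
    - {"offset": [0, 0, 0.154], "dr": [0, 0, 0]}
    - {"offset": [0, 0, 0.154], "dr": [0, 0, 0]}

```text
time_s: 2.58
position: [0.4839, 0.148, 0.018]
tcp_rot: [[0.914, -0.407, -0.001], [-0.407, -0.914, -0.0], [-0.001, 0.0, -1.0]]
force: [1.0, -0.3, 0.1]
opening: 0.691
grasp_force: 0.0
```

Request:
servo_tool:
  targets:
    - {"offset": [0, 0, 0], "dr": [0, 0, 0]}
    - {"offset": [0, 0, 0], "dr": [0, 0, 0]}
    - {"offset": [0, 0, 0], "dr": [0, 0, 0]}
    - {"offset": [0, 0, 0], "dr": [0, 0, 0]}
    - {"offset": [0, 0, 0], "dr": [0, 0, 0]}
    - {"offset": [0, 0, 0], "dr": [0, 0, 0]}
    - {"offset": [0, 0, 0], "dr": [0, 0, 0]}
    - {"offset": [0, 0, 0], "dr": [0, 0, 0]}
    - {"offset": [0, 0, 0], "dr": [0, 0, 0]}
    - {"offset": [0, 0, 0], "dr": [0, 0, 0]}
  gripper: 1

```text
time_s: 3.42
position: [0.484, 0.148, 0.0186]
tcp_rot: [[0.913, -0.407, -0.0], [-0.407, -0.913, 0.0], [-0.0, -0.0, -1.0]]
force: [-0.3, -0.7, 1.9]
opening: 0.161
grasp_force: 30.0
```

Request:
servo_tool:
  targets:
    - {"offset": [0, 0, -0.005], "dr": [0, 0, 0]}
    - {"offset": [0, 0, -0.015], "dr": [0, 0, 0]}
    - {"offset": [0, 0, -0.035], "dr": [0, 0, 0]}
    - {"offset": [0, 0, -0.06], "dr": [0, 0, 0]}
    - {"offset": [0, 0, -0.085], "dr": [0, 0, 0]}
    - {"offset": [0, 0, -0.11], "dr": [0, 0, 0]}
    - {"offset": [0, 0, -0.135], "dr": [0, 0, 0]}
    - {"offset": [0, 0, -0.155], "dr": [0, 0, 0]}
    - {"offset": [0, 0, -0.17], "dr": [0, 0, 0]}
    - {"offset": [0, 0, -0.18], "dr": [0, 0, 0]}
    - {"offset": [0, 0, -0.18], "dr": [0, 0, 0]}

```text
time_s: 4.33
position: [0.4846, 0.1482, 0.201]
tcp_rot: [[0.914, -0.407, 0.004], [-0.407, -0.914, 0.0], [0.004, -0.002, -1.0]]
force: [0.8, 0.1, -5.1]
opening: 0.155
grasp_force: 30.0
```

```bash
python3 - <<'E'
from h import *
b=cv2.imread('pics/s1.png')[195:285,220:340]
b=cv2.resize(b,(800,600),interpolation=cv2.INTER_CUBIC); b=cv2.convertScaleAbs(b,alpha=1.3)
cv2.imwrite('pics/v2.png',b)
E
```

```text
(no output)
```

View pics/v2.png

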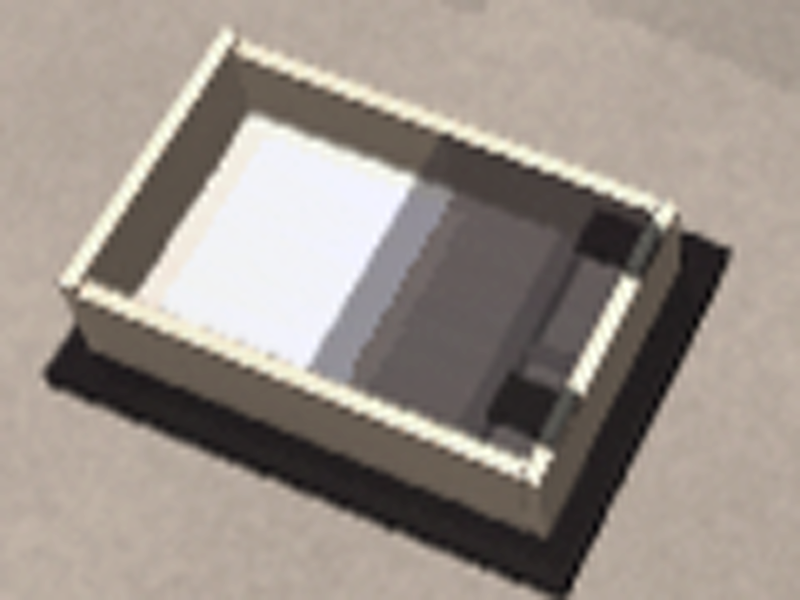

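Enlarged scene crop (scale 6.67, offset (220,195)): outer top corners are at (228,30), (64,283), (680,208) and (540,485), and plinth corners at (47,382), (568,597) and (730,252). The stop is the dark strip under the hood, from about (575,245) to (495,410).

```bash
python3 - <<'E'
from h import *
g=lambda x,y:(220+x/6.667,195+y/6.667); k=lambda x,y:(300+x/3.2,165+y/5)
S=[('s1',(-.058,.067,.07),g(228,30)),('s1',(-.058,-.067,.07),g(64,283)),('s1',(.154,.067,.065),g(680,208)),('s1',(.154,-.067,.065),g(540,485)),('s1',(-.072,-.085,.0),g(47,382)),('s1',(.168,-.085,.0),g(568,597)),('s1',(.168,.085,.006),g(730,252))]
D=[('side0',(.154,.067,.065),k(48,148)),('side0',(-.058,.067,.07),k(268,138)),('side0',(-.058,-.067,.07),k(235,35)),('side0',(.154,-.067,.065),k(35,52)),
('side0',(.168,.085,.0),k(37,258)),('side0',(-.072,.085,.0),k(281,240))]
p=fit(S,[.53,-.16,.23]); q=fit(D,[.53,-.16,.23]); r=fit(S+D,[.53,-.16,.23])
c,s=np.cos(r[2]),np.sin(r[2])
for u in [(575,245),(495,410)]:
    d=ray('s1',g(*u),.034)[:2]-r[:2]; print('stop top',np.array([[c,s],[-s,c]])@d)
E
```

```text
xy [ 0.5337 -0.165 ] yaw 13.67 res [-0.2 -0.8 -0.5 -0.1  0.7 -0.6  0.5  0.1 -0.4  0.4 -0.5  0.9  0.4 -0.3]
xy [ 0.5277 -0.1667] yaw 13.44 res [-0.3  0.5  1.  -1.6  0.8 -0.6 -0.8 -0.6 -1.2  0.6  0.5  0.7]
xy [ 0.5312 -0.1652] yaw 13.82 res [-1.  -1.1 -1.2 -0.4 -0.1 -1.2 -0.2 -0.5 -1.   0.  -1.2  0.4 -0.4 -0.9
 -1.3  0.8 -0.  -1.5 -0.4 -0.6 -2.  -0.3 -2.2  0.9 -0.5  0.7]
stop top [0.11520025 0.04616433]
stop top [ 0.11738658 -0.03462588]
```

Request:
servo_tool:
  targets:
    - {"offset": [0.004, 0.014, -0.002], "dr": [0, 0, -1.5]}
    - {"offset": [0.009, 0.035, -0.005], "dr": [0, 0, -4]}
    - {"offset": [0.015, 0.06, -0.008], "dr": [0, 0, -7]}
    - {"offset": [0.022, 0.088, -0.011], "dr": [0, 0, -10]}
    - {"offset": [0.029, 0.116, -0.014], "dr": [0, 0, -13]}
    - {"offset": [0.036, 0.144, -0.018], "dr": [0, 0, -16]}
    - {"offset": [0.043, 0.172, -0.021], "dr": [0, 0, -19]}
    - {"offset": [0.05, 0.2, -0.025], "dr": [0, 0, -22.5]}
    - {"offset": [0.057, 0.227, -0.028], "dr": [0, 0, -25.5]}
    - {"offset": [0.064, 0.254, -0.031], "dr": [0, 0, -28.5]}
    - {"offset": [0.07, 0.28, -0.034], "dr": [0, 0, -31.5]}
    - {"offset": [0.076, 0.302, -0.037], "dr": [0, 0, -34]}
    - {"offset": [0.08, 0.319, -0.039], "dr": [0, 0, -36]}
    - {"offset": [0.083, 0.329, -0.04], "dr": [0, 0, -37.2]}
    - {"offset": [0.0842, 0.3336, -0.04], "dr": [0, 0, -37.7]}
    - {"offset": [0.0842, 0.3336, -0.04], "dr": [0, 0, -37.7]}
    - {"offset": [0.0842, 0.3336, -0.04], "dr": [0, 0, -37.7]}

```text
time_s: 5.75
position: [0.4245, -0.1901, 0.2379]
tcp_rot: [[0.972, 0.236, -0.002], [0.236, -0.972, 0.002], [-0.001, -0.002, -1.0]]
force: [-0.1, 0.0, -4.7]
opening: 0.161
grasp_force: 30.0
```

```bash
python3 - <<'E'
from h import *
snap('wrist','w3')
cv2.imwrite('pics/v3.png',cv2.resize(cv2.imread('pics/w3.png')[0:240,120:520],(800,480),interpolation=cv2.INTER_CUBIC))
s=bot.read_state(); print(s['position'],s['tcp_rot'].round(4),s['force'],s['time_s'])
E
```

```text
[ 0.4245826  -0.18977111  0.23796097] [[ 0.9715  0.2368 -0.0015]
 [ 0.2368 -0.9715  0.0017]
 [-0.0011 -0.002  -1.    ]] [-0.44048002  0.93303705 -5.16164152] 5.8
```

View pics/v3.png

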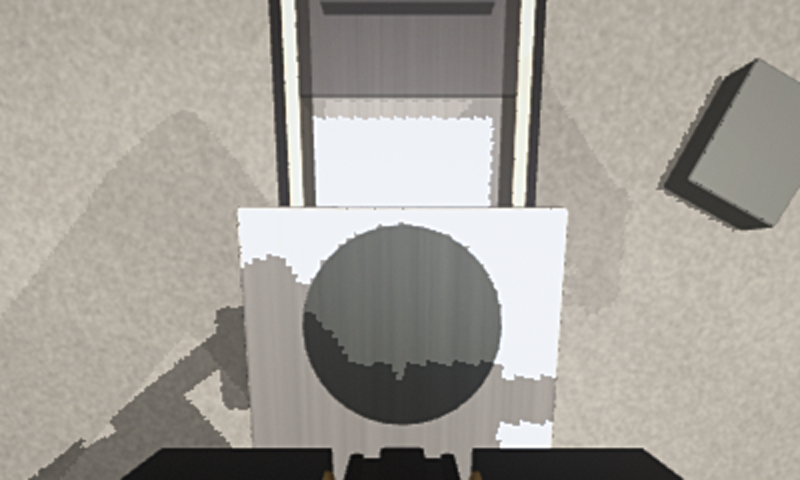

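The wrist crop (scale 2, offset (120,0)) shows the tray nose edge from (237,208) to (568,208). The gauge's wall-top bands are at u 281–296 and 518–536 in row 0, and 289–302 and 513–525 in row 205. The hood edge is at row 97 and the stop's lower front edge at row 13.

```bash
python3 - <<'E'
from h import *
g=lambda u,v:(120+u/2,v/2)
R=lambda u,v,z:ray('w3',g(u,v),z)
t=np.array([.4246,-.1898]);a=np.radians(13.7);M=np.array([[np.cos(a),np.sin(a)],[-np.sin(a),np.cos(a)]])
L=lambda u,v,z:(M@(R(u,v,z)[:2]-t)*1000).round(1)
print('tool frame x fwd, y left, mm')
print('left wall',L(288,0,.065),L(295,205,.065)); print('right',L(527,0,.065),L(519,205,.065))
print('hood z65',L(310,97,.065),L(510,97,.065),'z60',L(310,97,.060))
print('stop foot z16', L(322,13,.016),L(493,13,.016),'top z34',L(322,2,.034),L(322,13,.034))
z=.238-.0186
print('tray nose',L(237,208,z+.012),L(568,208,z+.012),'z0',L(237,208,z))
E
```

```text
tool frame x fwd, y left, mm
left wall [201.1  60.1] [99.6 61.6]
right [200.6 -65.1] [ 99.1 -66. ]
hood z65 [155.1  50.6] [154.7 -58.3] z60 [156.4  51.3]
stop foot z16 [213.8  48.7] [213.4 -54.5] top z34 [212.5  46.2] [207.   46.4]
tray nose [82.4 47.9] [ 82.1 -47.4] z0 [83.6 51.2]
```

Relative to the tool, the gauge is 2.4 mm to the right, its origin is 105.5 mm ahead and it is square. The stop is at gauge x ≈ 107.5 mm. Next I tilt 22° nose-down above the opening and check that the tray didn't slip.

Request:
servo_tool:
  targets:
    - {"offset": [0.002, 0, 0.002], "dr": [0, -1, 0]}
    - {"offset": [0.006, 0.0005, 0.008], "dr": [0, -3, 0]}
    - {"offset": [0.01, 0.001, 0.017], "dr": [0, -5.5, 0]}
    - {"offset": [0.014, 0.0013, 0.028], "dr": [0, -8, 0]}
    - {"offset": [0.018, 0.0016, 0.04], "dr": [0, -10.5, 0]}
    - {"offset": [0.022, 0.002, 0.052], "dr": [0, -13, 0]}
    - {"offset": [0.026, 0.0022, 0.064], "dr": [0, -15.5, 0]}
    - {"offset": [0.03, 0.0024, 0.074], "dr": [0, -18, 0]}
    - {"offset": [0.033, 0.0024, 0.082], "dr": [0, -20, 0]}
    - {"offset": [0.035, 0.0024, 0.087], "dr": [0, -21.3, 0]}
    - {"offset": [0.036, 0.0024, 0.09], "dr": [0, -22, 0]}
    - {"offset": [0.036, 0.0024, 0.09], "dr": [0, -22, 0]}
    - {"offset": [0.036, 0.0024, 0.09], "dr": [0, -22, 0]}

```text
time_s: 6.88
position: [0.4609, -0.1845, 0.1486]
tcp_rot: [[0.901, 0.237, -0.364], [0.22, -0.971, -0.089], [-0.374, 0.0, -0.927]]
force: [-0.6, -0.4, -4.3]
opening: 0.157
grasp_force: 30.0
```

```bash
cat >> h.py <<'E'
def pose():
    s=bot.read_state(); g0=np.array([.4246,-.1898]); a=np.radians(13.7); M=np.array([[np.cos(a),np.sin(a)],[-np.sin(a),np.cos(a)]])
    xy=M@(s['position'][:2]-g0)*1000-np.array([105.5,-2.4]); Rt=s['tcp_rot']; th=np.degrees(np.arctan2(-Rt[2,0],np.hypot(*Rt[:2,0]))); yaw=np.degrees(np.arctan2(Rt[1,0],Rt[0,0]))
    T=np.radians(th); z=s['position'][2]*1000
    n=(xy[0]+82.6*np.cos(T)-18.6*np.sin(T), z-82.6*np.sin(T)-18.6*np.cos(T))
    print('t',round(s['time_s'],2),'tcp g',xy.round(1),round(z,1),'tilt',th.round(2),'yaw',yaw.round(2),'roll',(Rt[2,1]).round(4),'nose',np.round(n,1),'F',s['force'].round(1),'open',round(s['opening'],3))
E
python3 - <<'E'
from h import *
pose(); c=snap('wrist','w4'); d=snap('side','d4')
a=cv2.imread('pics/w4.png')[0:240,120:520]; b=cv2.imread('pics/d4.png')[80:240,280:420]
o=np.zeros((600,800,3),np.uint8); o[:240,:400]=a; o[:480,400:]=cv2.resize(b,(400,480),interpolation=cv2.INTER_CUBIC)
cv2.imwrite('pics/v4.png',o)
E
```

```text
t 6.88 tcp g [-69.  -1.] 148.6 tilt 21.99 yaw 13.73 roll 0.0 nose [  0.7 100.4] F [-0.6 -0.4 -4.3] open 0.157
```

View pics/v4.png

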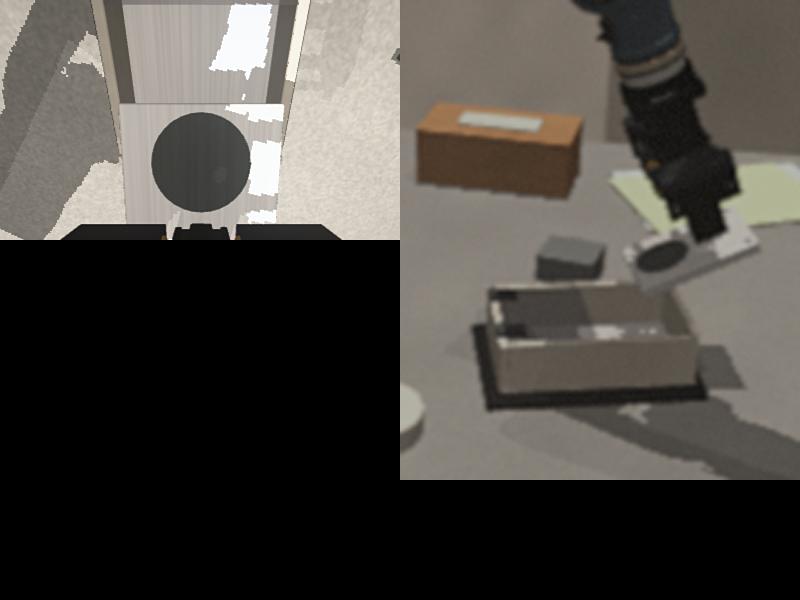

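The tray didn't slip: its nose edge is still at row ~104 in the wrist view, and it is centred between the walls. The side view shows it tilted above the opening. Now I insert along the slope.

Request:
servo_tool:
  targets:
    - {"offset": [0.002, 0, 0.005], "dr": [0, 0, 0]}
    - {"offset": [0.006, 0, 0.015], "dr": [0, 0, 0]}
    - {"offset": [0.01, -0.0005, 0.026], "dr": [0, 0, 0]}
    - {"offset": [0.014, -0.001, 0.034], "dr": [0, 0, 0]}
    - {"offset": [0.016, -0.001, 0.039], "dr": [0, 0, 0]}
    - {"offset": [0.02, -0.001, 0.0393], "dr": [0, 0, 0]}
    - {"offset": [0.028, -0.001, 0.0393], "dr": [0, 0, 0]}
    - {"offset": [0.038, -0.001, 0.0393], "dr": [0, 0, 0]}
    - {"offset": [0.047, -0.001, 0.0393], "dr": [0, 0, 0]}
    - {"offset": [0.054, -0.001, 0.0393], "dr": [0, 0, 0]}
    - {"offset": [0.058, -0.001, 0.0393], "dr": [0, 0, 0]}
    - {"offset": [0.058, -0.001, 0.0393], "dr": [0, 0, 0]}

```text
time_s: 7.98
position: [0.4997, -0.1743, 0.09]
tcp_rot: [[0.901, 0.238, -0.363], [0.22, -0.971, -0.089], [-0.374, 0.0, -0.928]]
force: [-0.6, 0.1, -5.0]
opening: 0.159
grasp_force: 30.0
```

```bash
python3 -c "
from h import *
pose()"
```

```text
t 7.98 tcp g [-28.8  -0.3] 90.0 tilt 21.95 yaw 13.74 roll 0.0004 nose [40.8 41.9] F [-0.6  0.1 -5. ] open 0.159
```

Request:
servo_tool:
  targets:
    - {"offset": [0.003, 0, 0], "dr": [0, 0, 0]}
    - {"offset": [0.009, 0, 0], "dr": [0, 0, 0]}
    - {"offset": [0.017, 0, 0], "dr": [0, 0, 0]}
    - {"offset": [0.025, 0, 0], "dr": [0, 0, 0]}
    - {"offset": [0.033, 0, 0], "dr": [0, 0, 0]}
    - {"offset": [0.04, 0, 0], "dr": [0, 0, 0]}
    - {"offset": [0.045, 0, 0], "dr": [0, 0, 0]}
    - {"offset": [0.048, 0, 0], "dr": [0, 0, 0]}
    - {"offset": [0.048, 0, 0], "dr": [0, 0, 0]}
    - {"offset": [0.048, 0, 0], "dr": [0, 0, 0]}

```text
time_s: 8.82
position: [0.5415, -0.1639, 0.0723]
tcp_rot: [[0.9, 0.237, -0.365], [0.22, -0.971, -0.089], [-0.375, -0.0, -0.927]]
force: [0.5, -0.2, -5.2]
opening: 0.157
grasp_force: 30.0
```

```bash
python3 - <<'E'
from h import *
pose()
# offsets in present tool frame for rotation to flat: nose from (86,23.5) to (91,18) as tilt 22->0
s=bot.read_state();R=s['tcp_rot'];th0=np.degrees(np.arctan2(-R[2,0],np.hypot(*R[:2,0])));T0=np.radians(th0)
nr=lambda T:np.array([82.6*np.cos(T)-18.6*np.sin(T),-82.6*np.sin(T)-18.6*np.cos(T)])
n0=np.array([85.6,23.5]);n1=np.array([91.,18.5])
for th in [20,18,16,14,12,10,8,6,4,2,0]:
    f=1-th/22; d=(n0+f*(n1-n0)-nr(np.radians(th)))-(n0-nr(T0))
    print(th,'x %.1f z %.1f'%(d[0]*np.cos(T0)-d[1]*np.sin(T0), -d[0]*np.sin(T0)-d[1]*np.cos(T0)))
E
```

```text
t 8.82 tcp g [14.2 -0.1] 72.3 tilt 22.04 yaw 13.72 roll -0.0003 nose [83.8 24. ] F [ 0.5 -0.2 -5.2] open 0.157
20 x 0.0 z 3.2
18 x 0.1 z 6.3
16 x 0.4 z 9.5
14 x 0.7 z 12.7
12 x 1.2 z 15.9
10 x 1.7 z 19.1
8 x 2.3 z 22.3
6 x 3.1 z 25.4
4 x 3.9 z 28.6
2 x 4.9 z 31.8
0 x 5.9 z 35.0
```

Request:
servo_tool:
  targets:
    - {"offset": [0.001, 0, 0.0016], "dr": [0, 1, 0]}
    - {"offset": [0.002, 0, 0.0032], "dr": [0, 2, 0]}
    - {"offset": [0.0021, 0, 0.0063], "dr": [0, 4, 0]}
    - {"offset": [0.0024, 0, 0.0095], "dr": [0, 6, 0]}
    - {"offset": [0.0027, 0, 0.0127], "dr": [0, 8, 0]}
    - {"offset": [0.0032, 0, 0.0159], "dr": [0, 10, 0]}
    - {"offset": [0.0037, 0, 0.0191], "dr": [0, 12, 0]}
    - {"offset": [0.0043, 0, 0.0223], "dr": [0, 14, 0]}
    - {"offset": [0.0051, 0, 0.0254], "dr": [0, 16, 0]}
    - {"offset": [0.0059, 0, 0.0286], "dr": [0, 18, 0]}
    - {"offset": [0.0069, 0, 0.0318], "dr": [0, 20, 0]}
    - {"offset": [0.0074, 0, 0.0334], "dr": [0, 21, 0]}
    - {"offset": [0.0079, 0, 0.035], "dr": [0, 22, 0]}
    - {"offset": [0.0079, 0, 0.035], "dr": [0, 22, 0]}
    - {"offset": [0.0079, 0, 0.035], "dr": [0, 22, 0]}

```text
time_s: 10.07
position: [0.5358, -0.1655, 0.0371]
tcp_rot: [[0.972, 0.237, -0.001], [0.237, -0.972, 0.0], [-0.0, -0.0, -1.0]]
force: [0.1, -0.4, -5.5]
opening: 0.16
grasp_force: 30.0
```

```bash
python3 -c "
from h import *
pose(); snap('side','d5'); snap('scene','s5'); snap('wrist','w5')
a=cv2.imread('pics/d5.png')[140:220,290:400]; b=cv2.imread('pics/s5.png')[195:285,220:340]
o=np.zeros((600,800,3),np.uint8); o[:300,:412]=cv2.resize(a,(412,300),interpolation=cv2.INTER_CUBIC); o[300:,:400]=cv2.resize(b,(400,300),interpolation=cv2.INTER_CUBIC); o[:400,412:]=cv2.imread('pics/w5.png')[:200,223:417].repeat(2,0).repeat(2,1)
cv2.imwrite('pics/v5.png',o)"
```

```text
t 10.07 tcp g [ 8.3 -0.4] 37.1 tilt 0.03 yaw 13.68 roll -0.0001 nose [90.9 18.5] F [ 0.1 -0.4 -5.5] open 0.16
```

View pics/v5.png

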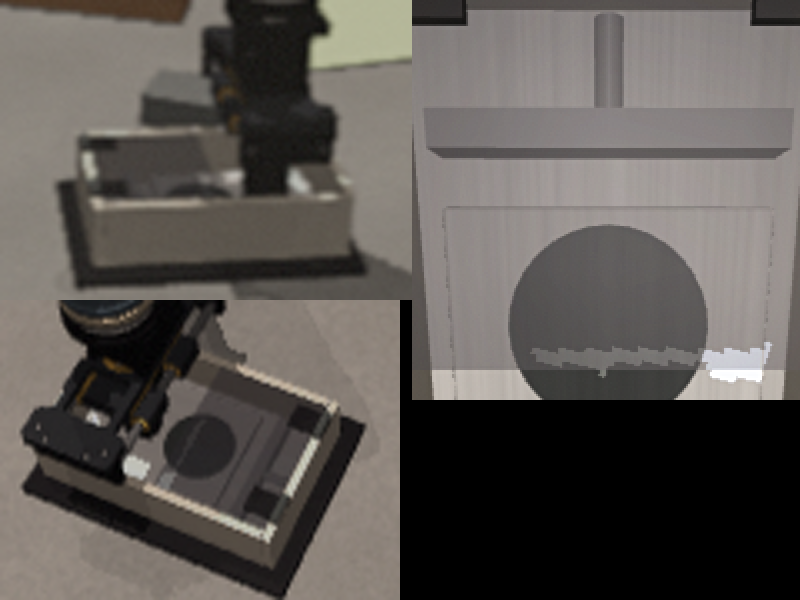

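The wrist view shows the tray under the hood and square. Its nose edge is at row ~103.5, and the stop's front foot is at row ~79 with its top front edge at row ~74.5.

```bash
python3 -c "
from h import *
f=lambda r,z:ray('w5',(223+200/2,r),z)
n=f(103.5,.0305)
for r,z in [(79,.016),(74.5,.034)]: print(np.linalg.norm(f(r,z)[:2]-n[:2]))
"
```

```text
0.015594013480887948
0.014776456285474627
```

Request:
servo_tool:
  targets:
    - {"offset": [0, 0, 0.0005], "dr": [0, 0, 0]}
    - {"offset": [0, 0, 0.001], "dr": [0, 0, 0]}
    - {"offset": [0, 0, 0.0015], "dr": [0, 0, 0]}
    - {"offset": [0, 0, 0.0015], "dr": [0, 0, 0]}
    - {"offset": [0, 0, 0.0015], "dr": [0, 0, 0]}

```text
time_s: 10.63
position: [0.5361, -0.1653, 0.0354]
tcp_rot: [[0.972, 0.237, -0.0], [0.237, -0.972, 0.0], [-0.0, -0.0, -1.0]]
force: [0.2, 0.6, -5.7]
opening: 0.154
grasp_force: 30.0
```

Request:
servo_tool:
  targets:
    - {"offset": [0, 0, 0.0003], "dr": [0, 0, 0]}
    - {"offset": [0, 0, 0.0006], "dr": [0, 0, 0]}
    - {"offset": [0, 0, 0.0006], "dr": [0, 0, 0]}
    - {"offset": [0, 0, 0.0006], "dr": [0, 0, 0]}

```text
time_s: 10.97
position: [0.5361, -0.1654, 0.0349]
tcp_rot: [[0.972, 0.237, -0.0], [0.237, -0.972, 0.0], [-0.0, -0.0, -1.0]]
force: [0.2, -0.3, -4.8]
opening: 0.158
grasp_force: 30.0
```

Request:
servo_tool:
  targets:
    - {"offset": [0, 0, 0.0003], "dr": [0, 0, 0]}
    - {"offset": [0, 0, 0.0006], "dr": [0, 0, 0]}
    - {"offset": [0, 0, 0.0006], "dr": [0, 0, 0]}
    - {"offset": [0, 0, 0.0006], "dr": [0, 0, 0]}

```text
time_s: 11.3
position: [0.5361, -0.1654, 0.0347]
tcp_rot: [[0.972, 0.237, 0.0], [0.237, -0.972, -0.0], [0.0, 0.0, -1.0]]
force: [-1.0, 0.2, 0.5]
opening: 0.157
grasp_force: 30.0
```

The tray is on the bed. Now I slide it toward the stop, with an estimated gap of about 15 mm.

Request:
servo_tool:
  targets:
    - {"offset": [0.001, 0, 0], "dr": [0, 0, 0]}
    - {"offset": [0.003, 0, 0], "dr": [0, 0, 0]}
    - {"offset": [0.005, 0, 0], "dr": [0, 0, 0]}
    - {"offset": [0.007, 0, 0], "dr": [0, 0, 0]}
    - {"offset": [0.009, 0, 0], "dr": [0, 0, 0]}
    - {"offset": [0.0105, 0, 0], "dr": [0, 0, 0]}
    - {"offset": [0.0115, 0, 0], "dr": [0, 0, 0]}
    - {"offset": [0.012, 0, 0], "dr": [0, 0, 0]}
    - {"offset": [0.012, 0, 0], "dr": [0, 0, 0]}
    - {"offset": [0.012, 0, 0], "dr": [0, 0, 0]}

```text
time_s: 12.13
position: [0.5476, -0.1626, 0.0346]
tcp_rot: [[0.971, 0.237, -0.001], [0.237, -0.971, -0.0], [-0.001, -0.0, -1.0]]
force: [-4.5, -1.3, 5.1]
opening: 0.159
grasp_force: 30.0
```

```bash
python3 - <<'E'
from h import *
pose(); snap('wrist','w6')
g=cv2.imread('pics/w6.png',0).astype(int)
print('col means rows 60..115',g[60:116,290:360].mean(1).astype(int))
g=cv2.imread('pics/w5.png',0).astype(int)
print('w5',g[60:116,290:360].mean(1).astype(int))
E
```

```text
t 12.13 tcp g [20.4 -0.2] 34.6 tilt 0.03 yaw 13.72 roll -0.0001 nose [103.  16.] F [-4.5 -1.3  5.1] open 0.159
col means rows 60..115 [144 144 144 145 145 145 145 146 146 146 146 147 147 147 148 145 136 136
 136 136 137 137 137 137 138 138 138 138 138 138 138 138 139 140 140 117
  94  92  99 163 163 161 160 139 144 153 156 156 155 155 156 156 151 137
 130 125]
w5 [131 131 131 132 132 132 133 133 133 133 134 134 136 135  92  90  92  91
  92 126 158 157 156 156 156 156 156 157 157 157 157 157 157 157 157 158
 158 158 158 158 158 159 158 135 141 149 153 153 152 153 153 153 149 135
 129 124]
```

Request:
servo_tool:
  targets:
    - {"offset": [0.0005, 0, 0], "dr": [0, 0, 0]}
    - {"offset": [0.001, 0, 0], "dr": [0, 0, 0]}
    - {"offset": [0.0015, 0, 0], "dr": [0, 0, 0]}
    - {"offset": [0.002, 0, 0], "dr": [0, 0, 0]}
    - {"offset": [0.002, 0, 0], "dr": [0, 0, 0]}
    - {"offset": [0.002, 0, 0], "dr": [0, 0, 0]}

```text
time_s: 12.68
position: [0.5493, -0.1621, 0.0346]
tcp_rot: [[0.971, 0.237, -0.001], [0.237, -0.971, -0.0], [-0.001, -0.0, -1.0]]
force: [-4.5, -1.4, 5.8]
opening: 0.16
grasp_force: 30.0
```

Request:
servo_tool:
  targets:
    - {"offset": [0.0003, 0, 0], "dr": [0, 0, 0]}
    - {"offset": [0.0006, 0, 0], "dr": [0, 0, 0]}
    - {"offset": [0.0006, 0, 0], "dr": [0, 0, 0]}
    - {"offset": [0.0006, 0, 0], "dr": [0, 0, 0]}

```text
time_s: 13.02
position: [0.5498, -0.162, 0.0347]
tcp_rot: [[0.971, 0.237, -0.001], [0.237, -0.971, -0.0], [-0.001, -0.0, -1.0]]
force: [-5.9, -1.6, 5.8]
opening: 0.159
grasp_force: 30.0
```

Request:
servo_tool:
  targets:
    - {"offset": [0.0003, 0, 0], "dr": [0, 0, 0]}
    - {"offset": [0.0005, 0, 0], "dr": [0, 0, 0]}
    - {"offset": [0.0005, 0, 0], "dr": [0, 0, 0]}
    - {"offset": [0.0005, 0, 0], "dr": [0, 0, 0]}

```text
time_s: 13.35
position: [0.5503, -0.1618, 0.0346]
tcp_rot: [[0.971, 0.237, -0.001], [0.237, -0.971, -0.0], [-0.001, -0.0, -1.0]]
force: [-5.0, -1.3, 5.9]
opening: 0.157
grasp_force: 30.0
```

```bash
python3 - <<'E'
from h import *
pose(); snap('wrist','w7')
g=cv2.imread('pics/w7.png',0).astype(int)
for a in [(245,270),(290,360),(375,400)]: print('rows 92..112',g[92:112,a[0]:a[1]].mean(1).astype(int))
E
```

```text
t 13.35 tcp g [23.2 -0.2] 34.6 tilt 0.06 yaw 13.72 roll -0.0003 nose [105.8  16. ] F [-5.  -1.3  5.9] open 0.157
rows 92..112 [124 124 124 124 124 124 125 125 114  83  83 110 136 142 143 143 143 143
 143 143]
rows 92..112 [139 139 139 139 140 140 140 141 139  96  93 109 148 155 157 156 156 156
 157 158]
rows 92..112 [135 135 135 135 135 135 136 138 136  95  92 105 147 154 157 156 156 157
 157 157]
```

Request:
servo_tool:
  targets:
    - {"offset": [0.0003, 0, 0], "dr": [0, 0, 0]}
    - {"offset": [0.0005, 0, 0], "dr": [0, 0, 0]}
    - {"offset": [0.0005, 0, 0], "dr": [0, 0, 0]}
    - {"offset": [0.0005, 0, 0], "dr": [0, 0, 0]}

```text
time_s: 13.73
position: [0.5508, -0.1617, 0.0346]
tcp_rot: [[0.971, 0.237, -0.001], [0.237, -0.971, -0.0], [-0.001, -0.0, -1.0]]
force: [-5.3, -0.8, 5.0]
opening: 0.157
grasp_force: 30.0
```

Request:
servo_tool:
  targets:
    - {"offset": [0.0003, 0, 0], "dr": [0, 0, 0]}
    - {"offset": [0.0005, 0, 0], "dr": [0, 0, 0]}
    - {"offset": [0.0005, 0, 0], "dr": [0, 0, 0]}
    - {"offset": [0.0005, 0, 0], "dr": [0, 0, 0]}

```text
time_s: 14.07
position: [0.5508, -0.1617, 0.0346]
tcp_rot: [[0.971, 0.237, -0.002], [0.237, -0.971, -0.0], [-0.002, -0.0, -1.0]]
force: [-6.3, -2.3, 6.0]
opening: 0.159
grasp_force: 30.0
```

Request:
servo_tool:
  targets:
    - {"offset": [0.0003, 0, 0], "dr": [0, 0, 0]}
    - {"offset": [0.0005, 0, 0], "dr": [0, 0, 0]}
    - {"offset": [0.0005, 0, 0], "dr": [0, 0, 0]}
    - {"offset": [0.0005, 0, 0], "dr": [0, 0, 0]}

```text
time_s: 14.4
position: [0.5508, -0.1617, 0.0346]
tcp_rot: [[0.971, 0.238, -0.003], [0.238, -0.971, -0.0], [-0.003, -0.001, -1.0]]
force: [-7.8, -3.0, 6.7]
opening: 0.16
grasp_force: 30.0
```

```bash
python3 - <<'E'
from h import *
pose(); snap('wrist','w8')
g=cv2.imread('pics/w8.png',0).astype(int)
for a in [(245,270),(290,360),(375,400)]: print('rows 92..112',g[92:112,a[0]:a[1]].mean(1).astype(int))
E
```

```text
t 14.4 tcp g [23.8 -0.1] 34.6 tilt 0.17 yaw 13.74 roll -0.0007 nose [106.3  15.8] F [-7.8 -3.   6.7] open 0.16
rows 92..112 [124 123 124 124 124 124 124 124 125 116  84 111 136 143 144 143 143 143
 143 143]
rows 92..112 [139 139 139 139 140 140 140 140 142 140  96 113 148 155 157 156 156 156
 157 157]
rows 92..112 [134 135 135 135 135 135 135 136 137 136  95 105 147 154 157 157 157 157
 157 157]
```

It is in contact: the tray has stopped and the force has risen to 8.4 N. Now I relax the push, release with a small opening and retreat.

Request:
servo_tool:
  targets:
    - {"offset": [-0.0004, 0, -0.0003], "dr": [0, 0, 0]}
    - {"offset": [-0.0007, 0, -0.0006], "dr": [0, 0, 0]}
    - {"offset": [-0.0007, 0, -0.0006], "dr": [0, 0, 0]}
    - {"offset": [-0.0007, 0, -0.0006], "dr": [0, 0, 0]}

```text
time_s: 14.78
position: [0.5509, -0.1617, 0.0347]
tcp_rot: [[0.971, 0.237, -0.002], [0.237, -0.971, 0.0], [-0.002, -0.0, -1.0]]
force: [-4.4, -2.2, 2.1]
opening: 0.158
grasp_force: 30.0
```

Request:
servo_tool:
  targets:
    - {"offset": [0, 0, 0], "dr": [0, 0, 0]}
    - {"offset": [0, 0, 0], "dr": [0, 0, 0]}
    - {"offset": [0, 0, 0], "dr": [0, 0, 0]}
    - {"offset": [0, 0, 0], "dr": [0, 0, 0]}
    - {"offset": [0, 0, 0], "dr": [0, 0, 0]}
    - {"offset": [0, 0, 0], "dr": [0, 0, 0]}
  gripper: 0.17

```text
time_s: 15.28
position: [0.552, -0.1616, 0.0349]
tcp_rot: [[0.972, 0.237, 0.001], [0.237, -0.972, -0.0], [0.001, 0.0, -1.0]]
force: [0.2, 0.4, -0.3]
opening: 0.402
grasp_force: 0.0
```

```bash
python3 - <<'E'
from h import *
pose(); snap('wrist','w9')
g=cv2.imread('pics/w9.png',0).astype(int)
for a in [(245,270),(290,360),(375,400)]: print('rows 92..112',g[92:112,a[0]:a[1]].mean(1).astype(int))
E
```

```text
t 15.28 tcp g [24.9 -0.3] 34.9 tilt -0.04 yaw 13.7 roll 0.0004 nose [107.5  16.4] F [ 0.2  0.4 -0.3] open 0.402
rows 92..112 [127 126 127 127 127 127 127 127 127 127 128 127  85  98 138 145 147 147
 147 146]
rows 92..112 [142 142 142 143 143 143 143 143 143 143 144 143 108 108 150 158 160 160
 160 160]
rows 92..112 [138 138 138 138 138 138 138 138 139 139 140 139 105 104 153 157 161 161
 160 160]
```

Request:
servo_tool:
  targets:
    - {"offset": [0, 0, -0.005], "dr": [0, 0, 0]}
    - {"offset": [0, 0, -0.015], "dr": [0, 0, 0]}
    - {"offset": [0, 0, -0.03], "dr": [0, 0, 0]}
    - {"offset": [0, 0, -0.05], "dr": [0, 0, 0]}
    - {"offset": [0, 0, -0.075], "dr": [0, 0, 0]}
    - {"offset": [0, 0, -0.1], "dr": [0, 0, 0]}
    - {"offset": [-0.015, 0, -0.125], "dr": [0, 0, 0]}
    - {"offset": [-0.03, 0, -0.145], "dr": [0, 0, 0]}
    - {"offset": [-0.04, 0, -0.155], "dr": [0, 0, 0]}
    - {"offset": [-0.04, 0, -0.16], "dr": [0, 0, 0]}
    - {"offset": [-0.04, 0, -0.16], "dr": [0, 0, 0]}
    - {"offset": [-0.04, 0, -0.16], "dr": [0, 0, 0]}
    - {"offset": [-0.04, 0, -0.16], "dr": [0, 0, 0]}

```text
time_s: 16.42
position: [0.5126, -0.1708, 0.1938]
tcp_rot: [[0.972, 0.237, -0.001], [0.237, -0.972, 0.001], [-0.001, -0.001, -1.0]]
force: [-0.3, -1.0, 0.4]
opening: 0.417
grasp_force: 0.0
```

```bash
python3 - <<'E'
from h import *
pose(); snap('wrist','w10')
cv2.imwrite('pics/v10.png',cv2.resize(cv2.imread('pics/w10.png')[0:240,170:470],(750,600),interpolation=cv2.INTER_CUBIC))
E
```

```text
t 16.42 tcp g [-15.5   0. ] 193.8 tilt 0.06 yaw 13.71 roll -0.0013 nose [ 67.1 175.1] F [-0.3 -1.   0.4] open 0.417
```

View pics/v10.png

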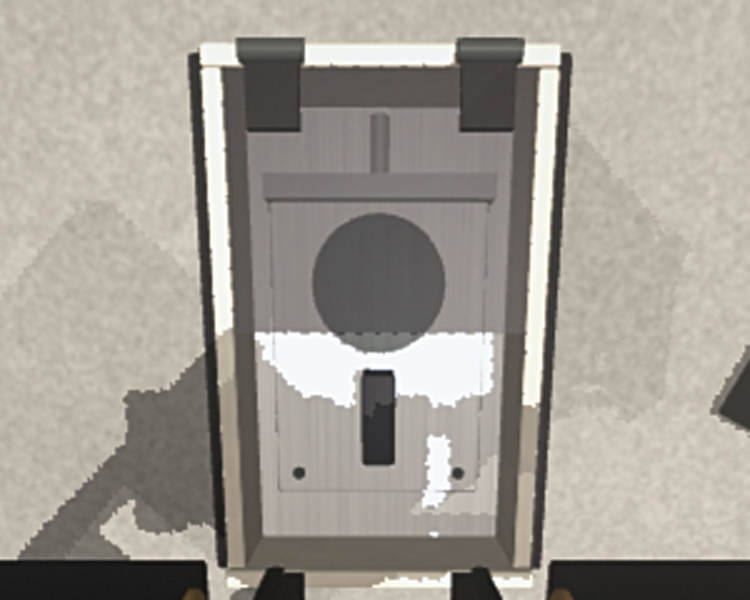

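The tray lies flat and square, with its nose edge at row ~200 directly against the stop bar (rows 173–200). The gripper is clear.

```bash
python3 -c "
from rig import ticket
print(ticket.hand_in())"
```

```text
the job is handed in; nothing more can be done
None
```

The tray is in the gauge and released: flat and square on the bed, nose resting against the stop after a peak push of about 8 N (it slips above about 40 N). I handed the job in at about 16 s; no verdict came back.

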